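# Seat the brass test bar and hold the gauge head over it

## Robot

A 7-joint arm with a two-finger parallel gripper is mounted at the origin on the work surface. World frame = base frame: x ahead of the robot, y to its left, z up, the work surface at z = 0. Lengths are in m, angles in rad, forces in N, time in s.
With the tool pointing down it reaches from about 0.4 to 0.875 m from the base axis. Payload 19.3 kg.
Tool frame: the origin (TCP) lies on the centre line of the jaws, within the pads' length; the fingertips stand 14 mm ahead of it and the grasp point (between the pads) lies 5 mm behind it; y points along the fingers, x is the direction in which the jaws open and shut, and the axes are right-handed (so a half turn about y gives the same grasp; the last joint's range is limited). The gripper opens to 85 mm and grips with 20 to 120 N. Pads are 22 mm wide; open, the fingers measure 114 mm over their backs; the gripper's body (76 mm by 85 mm) begins 54 mm behind the grasp point. The pads swing forward as they close: fully open they stand 13 mm farther back than shut.
Start: joints at [1.153, 0.521, -0.036, 1.599, 0.021, 1.021, -0.113], TCP at [0.213, -0.588, 0.245] pointing down, gripper open.
Joint ranges: [-2.91, 2.91], [-0.3, 2.13], [-1.5, 1.42], [0.17, 2.43], [-1.26, 4.41], [0.16, 1.93], [-2.52, 2.52]. Speed limits (rad/s): [1.89, 1.89, 2.39, 2.39, 3.01, 3.01, 3.01].

## Interface

Orientations are given as [roll, pitch, yaw] about the fixed x, y, z axes, in that order (R = Rz(yaw) Ry(pitch) Rx(roll)).
In Python, from workcell import monitor, grab_frame, workorder gives the robot as it stands.
- The arm moves only by the tool drive_tool, never from a script. Its argument "steps" is one flat list of numbers, 5 for each row, row after row: the finger opening in mm, from 0 to 85.4, then the shift along the world's x, y, z in mm, then the turn about the world's z in degrees. In form: [fingers, tx, ty, tz, twist, fingers, tx, ty, tz, twist, ...]. A call has exactly 5 rows; each row shifts and turns the commanded pose from where the row before left it; what a row does not reach is not made up. A row lasts 1/12 s, in which the tool goes at most 41.7 mm and 7.16 degrees, less where a joint would pass 70% of its speed; a pose out of reach is approached as far as the arm can. A call is refused whole if a number of a shift passes 41.7 or a number of a turn 7.16, either way. A call with a gripper value outside its range is refused whole. The fingers move at their own pace and stop on an object; "grip_force" is the grip in N (left out, the last holds). Time passes only in rows, so rows that do not move let the fingers close, or fill a call up. It gives the time, the measured TCP pose, the force and the opening at its end, in the units of the state.
- monitor.observe(): the state, without advancing time (a new reading comes with each control period).
- grab_frame(name): name is "side" or "top" or "wrist"; returns a dict with "frame" (384x512x3 uint8, red, green, blue), "vertical_fov" (degrees; the focal length in pixels is half the picture's height over the tangent of half this angle, whatever the lens; pixels are square), "cx", "cy" (the principal point, pixels), "k1" (the pictures are not rectified: a ray, as slopes to the right and down, at radius r is drawn at 1 + k1 r^2 times it, then the intrinsics apply), "xyz" and "orientation" of the camera in the world. Camera axes: x right, y down, z forward; pixel columns grow to the right and rows downward; lengths in m; the calibration is good to about 2 mm. A picture is of the moment at which its call begins. There is no depth.
- workorder.job_done(): hands the job in, once; it reports no verdict.
The state is a dict: "clock": time; "qpos": joint angles; "qd": joint speeds; "joint_efforts": joint torques, N m; "position": TCP position; "tool_rot": TCP orientation; "force": force on the tool from outside, world axes, zero at the start; "moment": the same for the moment, N m; "grip_width": finger opening in m.
Only numpy, scipy, OpenCV 4.12 (cv2) and the standard library are available. Lean on these libraries where they do the work, as an engineer would, in place of code of your own. Each camera call takes 0.05 s, during which the arm holds its last target. There are 200 camera calls.

## Task

Take the brass bar out of the blue rack, slide it all the way down into the socket of the steel fixture inside the yellow-railed guard and let go of it; then lift the orange gauge head out of its black dock, carry it over the guard and finish while still holding it, upright, still and centred over the bar with its sensing face about 10 mm above the bar's top. The gauge head must never touch the bar or the fixture, do not bump the guard, and leave everything else as it is.

Things in the scene. Friction and masses are not known exactly. Their poses are not given: they have to be found in the camera images.
- brass_bar_center (a point): Centre (half-way up) of the brass test bar: round, 20 mm diameter, 90 mm long, about 0.24 kg, foot edge chamfered 1.5 mm. It stands upright in one of the three holes of the rack, its top 100 mm above the table. z runs along the bar, up.
- brass_bar_top (a point): Centre of the brass bar's upper end face, 45 mm above its centre.
- socket_mouth (a point): Centre of the socket's mouth, on top of the fixed steel fixture, 45 mm above the table; z up. Round vertical hole, 22 mm diameter, 35 mm deep, 3 mm chamfer. A bar fully down has its centre 10 mm and its top 55 mm above the mouth. The fixture is a 70 mm square block on a 120 mm square base plate 8 mm thick, in the middle of the guard.
- fixture: The fixed steel fixture; origin on the table under the socket. Its x and y axes are parallel to the sides of the block and of the guard.
- guard: Fixed square fragment guard around the fixture on all four sides, open at the top: clear panels, aluminium corner posts, yellow top rails. 220 mm square between the panels' mid-planes (230 mm over the posts), top 130 mm above the table. Origin on the table at its centre, straight under the socket; x and y square to its sides.
- rack: Fixed blue rack block 200 mm (its x) by 60 mm (its y), 35 mm high; origin at the centre of its underside. Three holes in a row along its x, 65 mm apart, the middle one at its centre; each 24 mm diameter, 25 mm deep (floor 10 mm above the table). The bars stand in them. The rack is on one side of the fixture (left or right), the dock on the other.
- gauge_center (a point): Centre of the gauge head's orange housing, a box 46 mm (x) by 34 mm (y) by 50 mm high, z up. Below it a round aluminium snout, 36 mm diameter, 20 mm long; its flat underside with a green lens is the sensing face, 45 mm below this point. On top a black stub ending 36 mm above this point. About 0.25 kg, not fastened. Parked upright, snout in the dock's hole, this point is 52 mm above the table.
- gauge_face (a point): Centre of the gauge head's sensing face, on its underside, 45 mm below the centre of the orange body; z up.
- dock: Fixed black dock plate 90 by 90 mm, 25 mm high, origin at the centre of its underside; round hole of 40 mm diameter, 18 mm deep at its middle, in which the gauge head's snout stands.
- gauge: The gauge head as a whole; origin at the centre of its sensing face.
- brass_bar: The brass bar as a whole; origin at the centre of its lower end face.
- steel_bar_center (a point): Centre of the steel bar: a bystander of the same shape and size as the brass bar, standing in another hole of the rack.
- black_bar_center (a point): Centre of the black plastic bar: a bystander of the same shape and size as the brass bar, standing in another hole of the rack.
- blue_coupon: Bystander: small blue plastic dog-bone coupon, 84 by 18 by 5 mm, lying on the table; origin under its centre.
- jaw_insert: Bystander: dark steel jaw insert, 50 by 30 by 17 mm, lying on the table; origin under its centre.
- calliper: Bystander: steel calliper with a black slide, 190 mm long (its x), 68 mm wide, 8 mm high, lying on the table beyond the guard; origin under its middle.
- mouse: Bystander: black computer mouse, 100 by 60 by 30 mm, on the table; origin under its centre.

How it is judged:
On the way, in this order (a step that is already met when the one before it is completed fails the run):
1. the brass bar stands fully down in the socket, let go, with the gauge head still in its dock (horizontal distance between brass_bar_center and socket_mouth below 0.004 m and z of brass_bar_center in the frame of socket_mouth between 0.005 and 0.013 m and angle between brass_bar_center's own z axis and vertical below 0.08 rad and contact force between the fingers and brass_bar below 0.1 N and height (world z) of gauge_face below 0.02 m), for 0.2 s.
2. the gauge head is held higher than the guard (height (world z) of gauge_face above 0.13 m and contact force between the fingers and gauge above 1 N), for 0.1 s.
At the end, for the whole second after the job is handed in: Bar let go in the socket: centre within 4 mm of the axis, 5 to 13 mm above the mouth, tilt under 0.08 rad. Gauge head still (0.02 m/s) in the fingers, touching nothing else, tilt under 0.1 rad, its face 4 to 17 mm above the bar's top and within 7 mm of its centre sideways (horizontal distance between brass_bar_center and socket_mouth below 0.004 m and z of brass_bar_center in the frame of socket_mouth between 0.005 and 0.013 m and angle between brass_bar_center's own z axis and vertical below 0.08 rad and z of gauge_face in the frame of brass_bar_top between 0.004 and 0.017 m and horizontal distance between gauge_face and brass_bar_top below 0.007 m and angle between gauge_face's own z axis and vertical below 0.1 rad and contact force between the fingers and gauge above 1 N and contact force between each of gauge, the arm, the fingers and brass_bar below 0.1 N and contact force between gauge and guard below 0.1 N and contact force between gauge and fixture below 0.1 N and linear speed of each of gauge, brass_bar below 0.02 m/s); the arm keeps its last pose, push and grip.
It fails at once if the gauge head touches the brass bar or the fixture (contact force between gauge and brass_bar above 0.5 N or contact force between gauge and fixture above 0.5 N).
It fails at once if the guard is bumped (over 3 N) (contact force between guard and anything else above 3 N).
It fails at once if a bystander is moved more than 25 mm (distance of any of steel_bar_center, black_bar_center, blue_coupon, jaw_insert, calliper, mouse from where it was at the start of the episode above 0.025 m).
It also fails if it takes over 72 s, if anything falls off the work surface, if the arm or the gripper's body presses on something with over 40 N, if the wrist force passes 120 N, or if a joint passes its speed limit or range.

## Working session

There is one attempt and no reset: what is moved stays moved. The work goes in short steps, Python scripts to look and compute and a tool call to move; the robot and the scene stay as the last step left them, time stands still between calls to the robot, and variables do not carry over. Pictures are saved under pics/ and viewed, about 8 in all and at most 12, crops included, and the job is handed in when it is done.

Besides the shell and the picture viewer there is one more tool, called after ">>>" as name(argument=value, ...), one argument or row to a line, values as JSON. drive_tool: Moves the arm, as the interface text tells. Its arguments: {"type":"object","properties":{"steps":{"type":"array"},"grip_force":{"type":"number"}},"required":["steps"]}

```bash
ls; mkdir -p pics
cat > h.py <<'E'
import numpy as np, cv2
from workcell import monitor, grab_frame, workorder
from scipy.spatial.transform import Rotation as R
def rot(o):
    o=np.array(o)
    return o if o.shape==(3,3) else (R.from_quat(o) if o.size==4 else R.from_euler('xyz',o)).as_matrix()
def K(c):
    f=192/np.tan(np.radians(c['vertical_fov'])/2); return f
def ray(c,u,v):
    f=K(c); d=np.array([(u-c['cx'])/f,(v-c['cy'])/f]); s=d.copy()
    for _ in range(20): s=d/(1+c['k1']*(s@s))
    return np.array(c['xyz']), rot(c['orientation'])@np.array([s[0],s[1],1])
def plane(c,u,v,z):
    o,d=ray(c,u,v); return o+d*(z-o[2])/d[2]
def proj(c,p):
    q=rot(c['orientation']).T@(np.array(p)-c['xyz']); s=q[:2]/q[2]; s=s*(1+c['k1']*(s@s)); return s*K(c)+[c['cx'],c['cy']]
def two(a,ua,b,ub):
    o1,d1=ray(a,*ua);o2,d2=ray(b,*ub)
    t=np.linalg.lstsq(np.c_[d1,-d2],o2-o1,rcond=None)[0]
    p,q=o1+d1*t[0],o2+d2*t[1]; return (p+q)/2,np.linalg.norm(p-q)
def save(c,n): cv2.imwrite('pics/'+n+'.png',c['frame'][:,:,::-1])
E
python3 - <<'E'
from h import *
import pickle
s=monitor.observe(); print({k:np.round(v,3).tolist() for k,v in s.items()})
C={n:grab_frame(n) for n in('side','top','wrist')}
pickle.dump(C,open('c0.pkl','wb'))
for n,c in C.items(): print(n,{k:np.round(v,4).tolist() for k,v in c.items() if k!='frame'})
im=np.hstack([C['top']['frame'],C['side']['frame']])
save(C['top'],'top0');save(C['side'],'side0')
E
```

```text
pics
{'clock': 0.0, 'qpos': [1.153, 0.522, -0.036, 1.6, 0.021, 1.021, -0.113], 'qd': [0.002, -0.001, 0.001, 0.0, -0.001, -0.001, 0.0], 'joint_efforts': [0.0, -92.711, 1.98, -36.993, 0.018, 0.008, -0.0], 'position': [0.213, -0.587, 0.245], 'tool_rot': [-1.571, 0.001, -1.223], 'force': [-0.441, 0.691, -0.041], 'moment': [-0.007, 0.014, -0.015], 'grip_width': 0.086}
side {'vertical_fov': 57.944, 'cx': 256.0774, 'cy': 189.6845, 'k1': -0.0773, 'xyz': [0.2422, -0.4914, 0.6088], 'orientation': [-2.2611, -0.0016, -0.6176]}
top {'vertical_fov': 44.6735, 'cx': 252.4063, 'cy': 193.7987, 'k1': -0.0203, 'xyz': [0.4145, 0.0105, 1.3542], 'orientation': [-3.0014, 0.002, -1.5628]}
wrist {'vertical_fov': 58.0806, 'cx': 259.3789, 'cy': 188.2512, 'k1': -0.0674, 'xyz': [0.2805, -0.5631, 0.3746], 'orientation': [2.8584, 0.0006, -1.2229]}
```

View pics/top0.png

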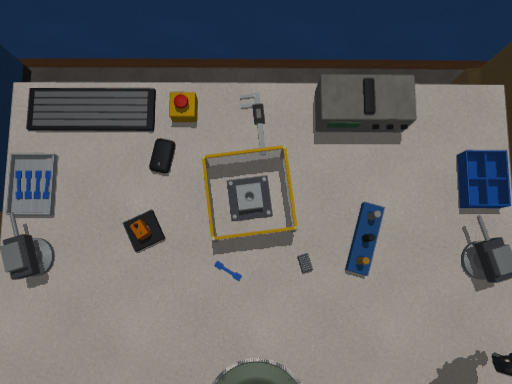

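View pics/side0.png

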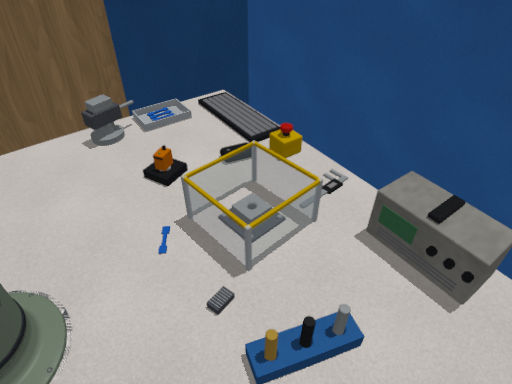

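The top view shows the rack on the right with the brass bar in its near hole (363,262). The guard with the socket is at about (249,196), and the dock with the gauge is at about (143,230). The side view shows brass at (271,345), gauge at (163,158) and socket at about (253,206).

Run:
```python
from h import *
import pickle
C=pickle.load(open('c0.pkl','rb')); T,S=C['top'],C['side']
def msk(c,lo,hi,box):
    h=cv2.cvtColor(c['frame'],cv2.COLOR_RGB2HSV); m=cv2.inRange(h,lo,hi); z=np.zeros_like(m); x0,y0,x1,y1=box; z[y0:y1,x0:x1]=m[y0:y1,x0:x1]; return z
def info(m):
    p=np.argwhere(m)[:,::-1]; r=cv2.minAreaRect(p.astype(np.float32)); return len(p),p.mean(0).round(1),p.min(0),p.max(0),np.round(cv2.boxPoints(r),1).tolist()
o=((8,120,80),(28,255,255))
for n,c,b in(('brassT',T,(340,245,385,280)),('brassS',S,(255,320,290,370)),('gaugeT',T,(120,205,170,255)),('gaugeS',S,(145,140,185,180))): print(n,info(msk(c,*o,b)))
b=((100,150,60),(125,255,255))
m=msk(T,*b,(335,190,395,290)); I=info(m); print('rackT',I); 
P=np.array([plane(T,*q,.035) for q in I[4]]); print(P.round(4).tolist(),'mid',P.mean(0).round(4))
y=((20,120,100),(32,255,255)); m=msk(T,*y,(195,140,305,245)); I=info(m); print('guardT',I)
P=np.array([plane(T,*q,.13) for q in I[4]]); print(P.round(4).tolist(),'mid',P.mean(0).round(4)); 
e=P-np.roll(P,1,0); print('len,ang',np.linalg.norm(e,axis=1).round(4),np.degrees(np.arctan2(e[:,1],e[:,0])).round(1))
def crop(c,x,y,w,k): return cv2.resize(c['frame'][y:y+w,x:x+w],None,fx=k,fy=k,interpolation=cv2.INTER_CUBIC)
a=np.vstack([np.hstack([crop(T,340,245,40,7),crop(T,120,205,50,5.6)]),np.hstack([crop(T,222,170,56,5),crop(S,225,180,56,5)])])
cv2.imwrite('pics/cr.png',a[:,:,::-1])
print(a.shape)
```

```text
brassT (37, array([365.1, 260.3]), array([362, 257]), array([368, 263]), [[361.0, 260.0], [365.0, 256.0], [369.5, 260.5], [365.5, 264.5]])
brassS (319, array([270.7, 344.5]), array([265, 330]), array([277, 359]), [[264.3999938964844, 358.79998779296875], [266.20001220703125, 329.5], [277.3999938964844, 330.20001220703125], [275.5, 359.5]])
gaugeT (205, array([139.2, 228.6]), array([130, 219]), array([149, 238]), [[128.6999969482422, 225.5], [140.6999969482422, 217.5], [149.60000610351562, 230.89999389648438], [137.60000610351562, 238.89999389648438]])
gaugeS (325, array([163.3, 159.1]), array([154, 148]), array([184, 179]), [[148.3000030517578, 154.10000610351562], [167.5, 144.10000610351562], [185.1999969482422, 178.39999389648438], [166.0, 188.3000030517578]])
rackT (1132, array([363.8, 239.1]), array([347, 203]), array([383, 274]), [[346.1000061035156, 269.79998779296875], [363.0, 202.0], [383.70001220703125, 207.1999969482422], [366.79998779296875, 274.8999938964844]])
[[0.3886, -0.2484, 0.035], [0.5795, -0.3002, 0.035], [0.5651, -0.3588, 0.035], [0.3749, -0.3059, 0.035]] mid [ 0.477  -0.3033  0.035 ]
guardT (1054, array([248.6, 191.8]), array([202, 146]), array([296, 239]), [[200.3000030517578, 155.1999969482422], [286.6000061035156, 144.39999389648438], [297.1000061035156, 229.0], [210.8000030517578, 239.8000030517578]])
[[0.6906, 0.1548, 0.13], [0.722, -0.0764, 0.13], [0.4951, -0.1034, 0.13], [0.4651, 0.122, 0.13]] mid [0.5932 0.0243 0.13  ]
len,ang [0.2278 0.2333 0.2285 0.2274] [   8.3  -82.3 -173.2   97.6]
(560, 560, 3)
```

View pics/cr.png

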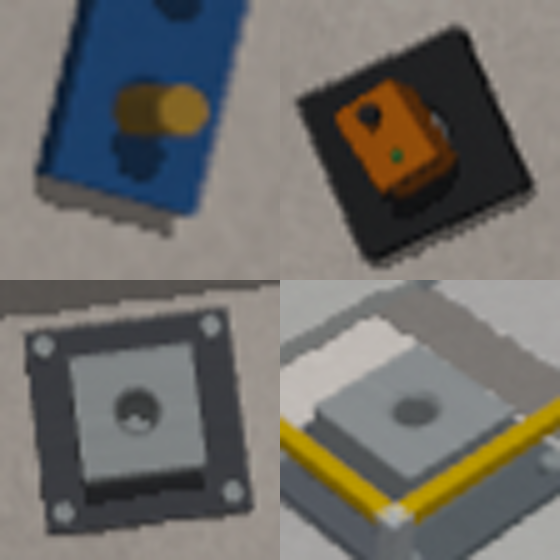

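Clear crop: brass top face at about (365.7,260.3), socket hole at (248.9,195.8) in top and (251.6,205.8) in side, and the gauge's orange top face centred near (138.9,228.7).

Run:
```python
from h import *
import pickle
C=pickle.load(open('c0.pkl','rb')); T,S=C['top'],C['side']
r=lambda x:np.round(x,4).tolist()
p,g=two(T,(365.7,260.3),S,(271.4,333.3));print('brass top',r(p),r(g),'plane',r(plane(T,365.7,260.3,.1)),r(plane(S,271.4,333.3,.1)))
p,g=two(T,(248.9,195.8),S,(251.6,205.7));print('socket',r(p),r(g),'plane',r(plane(T,248.9,195.8,.045)),r(plane(S,251.6,205.7,.045)))
q=[(335,115),(395,80),(440,150),(383,193)]
P=np.array([plane(T,(x-280)/5.6+119.6,y/5.6+204.6,.077) for x,y in q]);print('gauge',r(P),r(P.mean(0)))
e=P-np.roll(P,1,0); print(np.linalg.norm(e,axis=1).round(4),np.degrees(np.arctan2(e[:,1],e[:,0])).round(1))
q=[(297,102),(462,27),(533,187),(377,265)]
P=np.array([plane(T,(x-280)/5.6+119.6,y/5.6+204.6,.025) for x,y in q]);print('dock',r(P),r(P.mean(0)))
e=P-np.roll(P,1,0); print(np.linalg.norm(e,axis=1).round(4),np.degrees(np.arctan2(e[:,1],e[:,0])).round(1))
# TCP->camera offset in tool frame
s=monitor.observe();Rt=rot(s['tool_rot']);W=C['wrist'];print('cam in tool',r(Rt.T@(np.array(W['xyz'])-s['position'])))
print('tool axes',r(Rt))
```

```text
brass top [0.4157, -0.2883, 0.1013] 0.0013 plane [0.4152, -0.2883, 0.1] [0.4167, -0.2881, 0.1]
socket [0.5948, 0.024, 0.0425] 0.0022 plane [0.5935, 0.0245, 0.045] [0.5942, 0.0213, 0.045]
gauge [[0.5054, 0.3508, 0.077], [0.5228, 0.3221, 0.077], [0.4888, 0.2986, 0.077], [0.4676, 0.3257, 0.077]] [0.4962, 0.3243, 0.077]
[0.0454 0.0336 0.0413 0.0343] [  33.6  -58.8 -145.5  128. ]
dock [[0.5156, 0.3844, 0.025], [0.5547, 0.3015, 0.025], [0.4735, 0.2624, 0.025], [0.4335, 0.3401, 0.025]] [0.4943, 0.3221, 0.025]
[0.0933 0.0916 0.0901 0.0873] [  28.4  -64.7 -154.3  117.2]
cam in tool [0.0001, -0.1297, 0.0718]
tool axes [[0.3408, -0.0004, 0.9401], [-0.9401, 0.0007, 0.3408], [-0.0008, -1.0, -0.0001]]
```

>>> drive_tool(
  steps=[85, 19, 28, 0, 0, 85, 19, 28, 0, 0, 85, 19, 28, 0, 0, 85, 19, 28, 0, 0, 85, 19, 28, 0, 0],
  grip_force=40,
)

```text
clock: 0.57
position: [0.3085, -0.4461, 0.2452]
tool_rot: [-1.571, 0.0, -1.223]
force: [1.4, -0.8, 0.0]
grip_width: 0.0848
```

>>> drive_tool(
  steps=[85, 19, 28, 0, 0, 85, 19, 28, 0, 0, 85, 19, 28, 0, 0, 85, 19, 28, 0, 0, 85, 15, 22, 0, 0],
)

```text
clock: 0.98
position: [0.4002, -0.3112, 0.2453]
tool_rot: [-1.57, 0.0, -1.222]
force: [0.2, -0.2, -0.1]
grip_width: 0.0852
```

```bash
cat > w.py <<'E'
import sys
from h import *
s=monitor.observe(); c=grab_frame('wrist'); s=monitor.observe()
print(s['clock'],np.round(s['position'],4),np.round(s['tool_rot'],3),np.round(s['force'],1),round(s['grip_width'],4))
import pickle; pickle.dump(c,open(sys.argv[1]+'.pkl','wb')); save(c,sys.argv[1])
E
python3 w.py w1
python3 - <<'E'
from h import *; import pickle
c=pickle.load(open('w1.pkl','rb')); print(proj(c,[.4157,-.2883,.1]))
E
```

```text
1.0333 [ 0.403  -0.3074  0.2453] [-1.569e+00  1.000e-03 -1.217e+00] [5.7 5.6 0.5] 0.0849
[238.93096525 151.65954311]
```

View pics/w1.png

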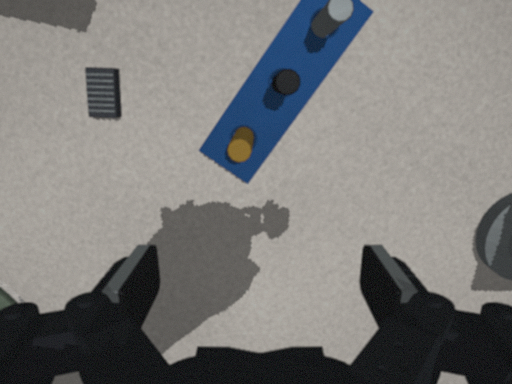

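Brass top seen at (239,152), against a prediction of (239,152), so the top and side triangulation holds.

>>> drive_tool(
  steps=[85, 13, 19, 0, 0, 85, 0, 0, -25, 0, 85, 0, 0, -25, 0, 85, 0, 0, -20, 0, 85, 0, 0, 0, 0],
)

```text
clock: 1.45
position: [0.4105, -0.2936, 0.1722]
tool_rot: [-1.574, 0.004, -1.223]
force: [-0.5, 0.5, 0.3]
grip_width: 0.0851
```

```bash
python3 w.py w2
python3 - <<'E'
from h import *; import pickle
def top(n):
    c=pickle.load(open(n+'.pkl','rb')); h=cv2.cvtColor(c['frame'],cv2.COLOR_RGB2HSV); m=cv2.inRange(h,(10,120,60),(30,255,255))
    k,l,st,ce=cv2.connectedComponentsWithStats(m); i=1+np.argmax(st[1:,4]); blob=(l==i)
    v=c['frame'].max(2)[blob]; br=blob&(c['frame'].max(2)>np.percentile(v,45)); p=np.argwhere(br)[:,::-1]
    print(n,st[i],np.median(p,0),proj(c,[.4157,-.2883,.1]).round(1)); return c,np.median(p,0)
a,ua=top('w1');b,ub=top('w2')
p,g=two(a,ua,b,ub);print(p.round(4),g, plane(a,*ua,.1).round(4),plane(b,*ub,.1).round(4))
b['frame'][:]; save(b,'w2')
E
```

```text
1.5 [ 0.4112 -0.2941  0.1741] [-1.573  0.003 -1.223] [0.1 0.5 1.1] 0.0849
w1 [228 128  25  34 622] [239. 150.] [238.9 151.7]
w2 [ 239  157   31   53 1270] [254. 195.] [254.2 197.8]
[ 0.4164 -0.2879  0.0966] 6.963970163067842e-05 [ 0.417  -0.2879  0.1   ] [ 0.4174 -0.2876  0.1   ]
```

View pics/w2.png

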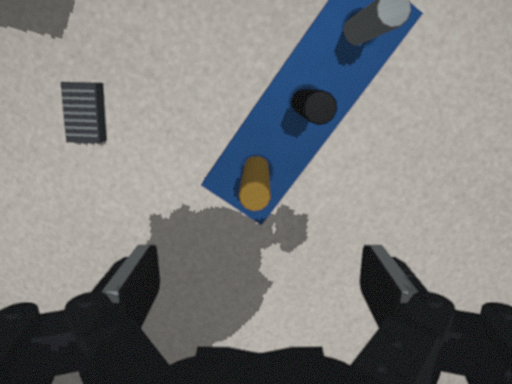

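>>> drive_tool(
  steps=[85, 5, 6, 0, 0, 85, 0, 0, -24, 0, 85, 0, 0, -24, 0, 85, 0, 0, -23, 0, 85, 0, 0, 0, 0],
)

```text
clock: 1.92
position: [0.4166, -0.2877, 0.1025]
tool_rot: [-1.572, 0.002, -1.223]
force: [-1.0, 0.3, -0.7]
grip_width: 0.0851
```

>>> drive_tool(
  steps=[85, 0, 0, -12, 0, 85, 0, 0, -10, 0, 25, 0, 0, 0, 0, 10, 0, 0, 0, 0, 10, 0, 0, 0, 0],
)

```text
clock: 2.33
position: [0.4175, -0.2888, 0.0833]
tool_rot: [-1.57, -0.001, -1.223]
force: [0.2, -0.9, -1.1]
grip_width: 0.0512
```

>>> drive_tool(
  steps=[10, 0, 0, 0, 0, 10, 0, 0, 0, 0, 10, 0, 0, 0, 0, 10, 0, 0, 0, 0, 10, 0, 0, 0, 0],
)

```text
clock: 2.75
position: [0.4172, -0.2886, 0.0829]
tool_rot: [-1.57, -0.0, -1.223]
force: [-1.1, 0.5, 8.3]
grip_width: 0.0188
```

>>> drive_tool(
  steps=[10, 0, 0, 4, 0, 10, 0, 0, 20, 0, 10, 0, 0, 30, 0, 10, 0, 0, 30, 0, 10, 0, 0, 30, 0],
)

```text
clock: 3.17
position: [0.4166, -0.2883, 0.1978]
tool_rot: [-1.571, 0.001, -1.223]
force: [-0.2, -0.7, -1.9]
grip_width: 0.0191
```

>>> drive_tool(
  steps=[10, 0, 0, 30, 0, 10, 0, 0, 12, 0, 10, 10, 18, 0, 0, 10, 16, 28, 0, 0, 10, 16, 28, 0, 0],
)

```text
clock: 3.58
position: [0.4589, -0.2142, 0.2389]
tool_rot: [-1.571, -0.001, -1.225]
force: [1.3, 0.0, -1.7]
grip_width: 0.0185
```

>>> drive_tool(
  steps=[10, 16, 28, 0, 0, 10, 16, 28, 0, 0, 10, 16, 28, 0, 0, 10, 16, 28, 0, 0, 10, 16, 28, 0, 0],
)

```text
clock: 4.0
position: [0.5393, -0.0732, 0.2386]
tool_rot: [-1.571, -0.0, -1.223]
force: [0.1, -0.8, -2.3]
grip_width: 0.0187
```

```bash
python3 w.py w3
```

```text
4.05 [ 0.5421 -0.0666  0.2387] [-1.568  0.002 -1.217] [-0.4 11.  -2.4] 0.0187
```

View pics/w3.png

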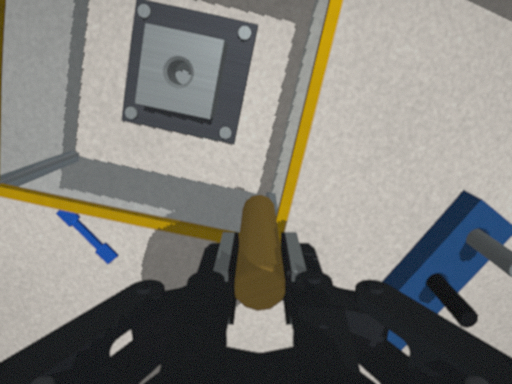

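The bar is held upright and its foot end is near (259,207). The socket mouth is at about (179,71) in the wrist view.

Run:
```python
from h import *; import pickle
c=pickle.load(open('w3.pkl','rb')); C=pickle.load(open('c0.pkl','rb'))
g=cv2.cvtColor(c['frame'],cv2.COLOR_RGB2GRAY)[55:90,160:200]
m=(g<np.median(g)-18).astype(np.uint8)
k,l,st,ce=cv2.connectedComponentsWithStats(m); i=1+np.argmax(st[1:,4])
ct=max(cv2.findContours((l==i).astype(np.uint8),0,1)[0],key=cv2.contourArea); e=cv2.minEnclosingCircle(ct); u=np.array(e[0])+[160,55]
print('hole',u,e[1],'expected r px',K(c)*.0125/(c['xyz'][2]-.045))
print('plane',plane(c,*u,.045).round(4)); 
for n,uv in(('top',(248.9,195.8)),('side',(251.6,205.7))): print(n,[x.round(4) for x in two(c,u,C[n],uv)] if 0 else two(c,u,C[n],uv))
# guard ring/base corners: fixture screws mean at z=.008+
scr=[(144,11),(245,33),(225,132),(131,112)]
print('screws',np.mean([plane(c,*p,.01) for p in scr],0).round(4))
s=monitor.observe();t=np.array(s['position'])
print('bar foot px pred',proj(c,t+[0,0,-.073]),'top',proj(c,t+[0,0,.017]))
h=cv2.cvtColor(c['frame'],cv2.COLOR_RGB2HSV); m=cv2.inRange(h,(10,120,40),(24,255,255)); m[:, :235]=0;m[:,290:]=0;m[:190]=0
for r in range(195,310,10): x=np.where(m[r])[0]; print(r,(x.min(),x.max()) if len(x) else None,end=' ')
```

```text
hole [177.99292374  70.39150906] 14.745823860168457 expected r px 13.36831620407057
plane [0.5969 0.025  0.045 ]
top (array([0.59554824, 0.0254936 , 0.03849026]), np.float64(0.002999851884916405))
side (array([0.59698218, 0.02581338, 0.04035218]), np.float64(0.0005628038879614209))
screws [0.5958 0.0247 0.01  ]
bar foot px pred [250.61860176 200.64932524] top [244.82048362 277.23625605]
195 (np.int64(282), np.int64(289)) 205 (np.int64(245), np.int64(289)) 215 (np.int64(243), np.int64(287)) 225 (np.int64(242), np.int64(284)) 235 (np.int64(238), np.int64(281)) 245 (np.int64(239), np.int64(279)) 255 (np.int64(238), np.int64(281)) 265 (np.int64(236), np.int64(282)) 275 (np.int64(236), np.int64(284)) 285 (np.int64(235), np.int64(284)) 295 (np.int64(235), np.int64(283)) 305 (np.int64(246), np.int64(272))
```

>>> drive_tool(
  steps=[10, 13, 22, 0, 0, 10, 13, 22, 0, 0, 10, 13, 22, 0, 0, 10, 12, 21, 0, 0, 10, 0, 0, 0, 0],
)

```text
clock: 4.47
position: [0.5912, 0.0174, 0.2383]
tool_rot: [-1.57, 0.002, -1.218]
force: [-0.9, 0.9, -2.7]
grip_width: 0.0191
```

>>> drive_tool(
  steps=[10, 0, 0, -10, 0, 10, 0, 0, 0, 0, 10, 0, 0, 0, 0, 10, 0, 0, 0, 0, 10, 0, 0, 0, 0],
)

```text
clock: 4.88
position: [0.5899, 0.0117, 0.2285]
tool_rot: [-1.571, -0.0, -1.224]
force: [-0.1, 0.1, -2.0]
grip_width: 0.0186
```

```bash
python3 w.py w4;  python3 - <<'E'
from h import *; import pickle
c=pickle.load(open('w4.pkl','rb')); s=monitor.observe();t=np.array(s['position'])
print('pred foot',proj(c,t+[0,0,-.073]),'top',proj(c,t+[0,0,.017]),'socket',proj(c,[.5955,.0245,.045]))
S=grab_frame('side'); pickle.dump(S,open('s4.pkl','wb'))
print('side pred foot',proj(S,t+[0,0,-.073]),'top',proj(S,t+[0,0,.017]))
a=cv2.resize(c['frame'][80:280,160:360],(500,500),interpolation=cv2.INTER_CUBIC)
b=cv2.resize(S['frame'][90:230,190:290],(357,500),interpolation=cv2.INTER_CUBIC)
cv2.imwrite('pics/w4c.png',np.hstack([a,b])[:,:780,::-1])
E
```

```text
4.9333 [0.5899 0.0119 0.2285] [-1.571 -0.    -1.224] [ 0.3 -0.  -1.9] 0.0186
pred foot [258.71903745 207.83246222] top [258.4206211  288.23819321] socket [248.00093387 157.99091633]
side pred foot [252.12734481 171.4477033 ] top [251.88360884 135.82478898]
```

View pics/w4c.png

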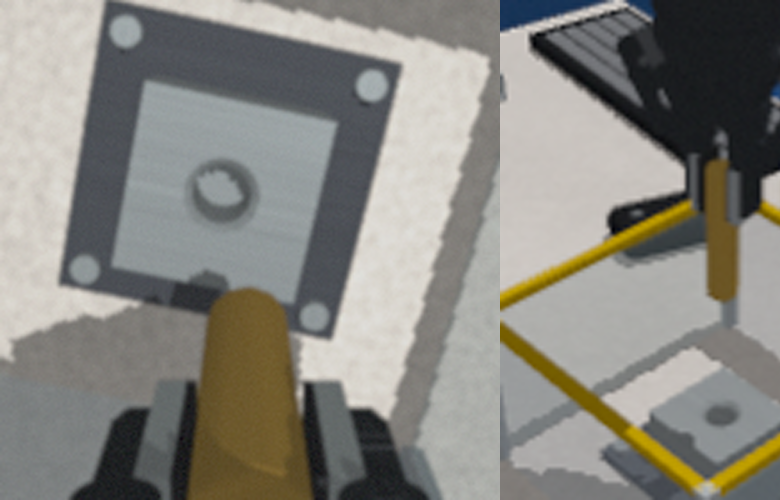

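Wrist hole centre is (248.4,156.4) against a prediction of (248,158). The side view shows the bar foot at (251.6,172.5).

Run:
```python
from h import *; import pickle
c=pickle.load(open('w4.pkl','rb'));S=pickle.load(open('s4.pkl','rb'))
print(plane(c,248.4,156.4,.045), plane(S,251.6,172.3,.1555),plane(S,251.6,205.7,.045))
s4=[(125,31),(372,85),(315,317),(84,269)]; print(np.mean([plane(c,160+x/2.5-.4,80+y/2.5-.4,.01) for x,y in s4],0))
print(two(c,(248.4,156.4),S,(251.6,205.7)))
# bar in wrist: foot edge column midpoints, row ~ 205..
h=cv2.cvtColor(c['frame'],cv2.COLOR_RGB2HSV); m=cv2.inRange(h,(8,110,30),(26,255,255))
for r in range(198,230,5): x=np.where(m[r,230:295])[0]+230; print(r,x.min(),x.max(),(x.min()+x.max())/2)
```

```text
[0.59702755 0.02464812 0.045     ] [0.58725546 0.01001367 0.1555    ] [0.59424844 0.02134902 0.045     ]
[0.59533783 0.02433513 0.01      ]
(array([0.59638376, 0.02450635, 0.04155097]), np.float64(5.422020555783063e-05))
198 250 267 258.5
203 245 272 258.5
208 244 273 258.5
213 243 274 258.5
218 243 274 258.5
223 242 275 258.5
228 241 276 258.5
```

>>> drive_tool(
  steps=[10, 7, 12, 0, 0, 10, 0, 0, -25, 0, 10, 0, 0, -30, 0, 10, 0, 0, -30, 0, 10, 0, 0, -10, 0],
)

```text
clock: 5.4
position: [0.5955, 0.0246, 0.1298]
tool_rot: [-1.575, 0.001, -1.223]
force: [-1.4, 0.6, -2.8]
grip_width: 0.0189
```

>>> drive_tool(
  steps=[10, 0, 0, 0, 0, 10, 0, 0, 0, 0, 10, 0, 0, 0, 0, 10, 0, 0, 0, 0, 10, 0, 0, 0, 0],
)

```text
clock: 5.82
position: [0.5977, 0.0245, 0.1347]
tool_rot: [-1.569, -0.001, -1.223]
force: [0.7, -0.6, -2.1]
grip_width: 0.0187
```

```bash
python3 w.py w5;  python3 - <<'E'
from h import *; import pickle
c=pickle.load(open('w5.pkl','rb')); S=grab_frame('side')
a=cv2.resize(c['frame'][140:340,160:360],(500,500),interpolation=cv2.INTER_CUBIC)
b=cv2.resize(S['frame'][160:240,220:284],(400,500),interpolation=cv2.INTER_CUBIC)
cv2.imwrite('pics/w5c.png',np.hstack([a,b])[:,:780,::-1])
E
```

```text
5.8667 [0.5975 0.0244 0.1344] [-1.569 -0.    -1.223] [-0.8  0.2 -2.3] 0.0187
```

View pics/w5c.png

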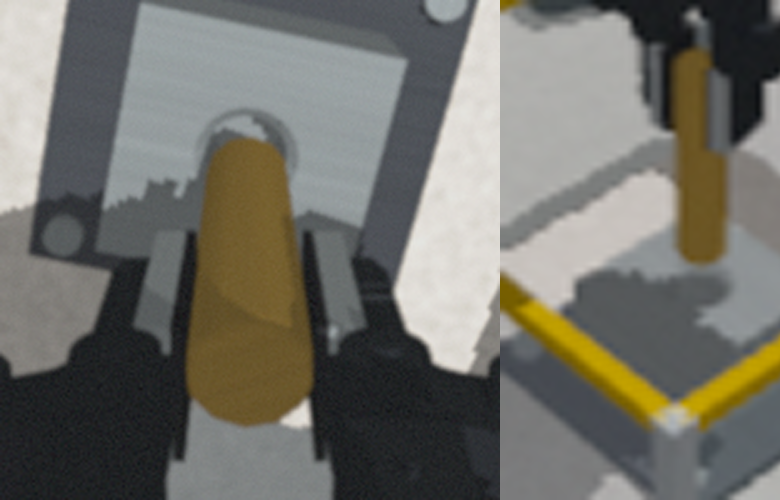

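The bar is lined up over the hole: column 247 against 248 in the crop. Lowering slowly with a force check.

>>> drive_tool(
  steps=[10, -1, 0, -8, 0, 10, 0, 0, -5, 0, 10, 0, 0, -5, 0, 10, 0, 0, -4, 0, 10, 0, 0, 0, 0],
)

```text
clock: 6.33
position: [0.5955, 0.0244, 0.1101]
tool_rot: [-1.572, 0.0, -1.223]
force: [0.4, -1.1, -2.0]
grip_width: 0.0187
```

>>> drive_tool(
  steps=[10, 0, 0, -6, 0, 10, 0, 0, -6, 0, 10, 0, 0, -4, 0, 10, 0, 0, -3, 0, 10, 0, 0, 0, 0],
)

```text
clock: 6.75
position: [0.5957, 0.0244, 0.0915]
tool_rot: [-1.572, 0.0, -1.223]
force: [-0.5, -0.3, -2.3]
grip_width: 0.0188
```

>>> drive_tool(
  steps=[10, 0, 0, -2, 0, 10, 0, 0, -2, 0, 10, 0, 0, -2, 0, 10, 0, 0, 0, 0, 10, 0, 0, 0, 0],
)

```text
clock: 7.17
position: [0.596, 0.0244, 0.0863]
tool_rot: [-1.571, 0.0, -1.223]
force: [0.1, 0.7, -1.7]
grip_width: 0.0188
```

>>> drive_tool(
  steps=[10, 0, 0, -1.5, 0, 10, 0, 0, -1.5, 0, 10, 0, 0, -1, 0, 10, 0, 0, 0, 0, 10, 0, 0, 0, 0],
)

```text
clock: 7.58
position: [0.5964, 0.0245, 0.0829]
tool_rot: [-1.57, -0.0, -1.223]
force: [-1.9, -0.9, 8.5]
grip_width: 0.0188
```

Contact on the floor at the predicted height. Release.

>>> drive_tool(
  steps=[50, 0, 0, 0, 0, 50, 0, 0, 0, 0, 50, 0, 0, 0, 0, 50, 0, 0, 0, 0, 50, 0, 0, 0, 0],
)

```text
clock: 8.0
position: [0.596, 0.0244, 0.0822]
tool_rot: [-1.571, 0.0, -1.223]
force: [-0.8, 0.6, -0.5]
grip_width: 0.0498
```

>>> drive_tool(
  steps=[50, 0, 0, 10, 0, 50, 0, 0, 20, 0, 50, 0, 0, 30, 0, 50, 0, 0, 35, 0, 50, 0, 0, 35, 0],
)

```text
clock: 8.42
position: [0.5955, 0.0244, 0.2143]
tool_rot: [-1.571, 0.0, -1.223]
force: [0.4, -0.2, 0.2]
grip_width: 0.0498
```

```bash
python3 w.py w6;  python3 - <<'E'
from h import *; import pickle
c=pickle.load(open('w6.pkl','rb')); print('pred top',proj(c,[.5963,.0245,.1]),'foot at mouth',proj(c,[.5963,.0245,.045]))
E
```

```text
8.4667 [0.5982 0.0247 0.2213] [-1.563 -0.002 -1.223] [2.9 0.5 8.7] 0.0498
pred top [259.35344373 188.21448492] foot at mouth [259.35413035 170.88924526]
```

View pics/w6.png

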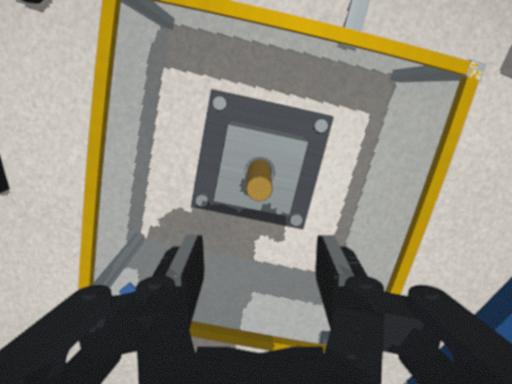

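The bar stands down with its top at (259,188), as predicted at z=0.100. Now the gauge.

>>> drive_tool(
  steps=[85, -6, 18, 0, 3, 85, -12, 36, 0, 3, 85, -12, 36, 0, 3, 85, -12, 36, 0, 3, 85, -12, 36, 0, 2],
)

```text
clock: 8.88
position: [0.5411, 0.188, 0.213]
tool_rot: [-1.57, -0.0, -0.976]
force: [0.3, 0.0, -0.2]
grip_width: 0.0848
```

>>> drive_tool(
  steps=[85, -12, 36, 0, 0, 85, -12, 36, 0, 0, 85, -10, 30, 0, 0, 85, 0, 0, 0, 0, 85, 0, 0, 0, 0],
)

```text
clock: 9.3
position: [0.507, 0.2903, 0.2127]
tool_rot: [-1.571, 0.0, -0.975]
force: [0.0, -1.9, 0.3]
grip_width: 0.0849
```

>>> drive_tool(
  steps=[85, 0, 0, 0, 0, 85, 0, 0, 0, 0, 85, 0, 0, 0, 0, 85, 0, 0, 0, 0, 85, 0, 0, 0, 0],
)

```text
clock: 9.72
position: [0.5083, 0.2878, 0.2124]
tool_rot: [-1.571, -0.0, -0.98]
force: [0.0, -0.3, 0.2]
grip_width: 0.085
```

```bash
python3 w.py w7;  python3 - <<'E'
from h import *; import pickle
c=pickle.load(open('w7.pkl','rb')); print('pred top',proj(c,[.4962,.3243,.077]))
h=cv2.cvtColor(c['frame'],cv2.COLOR_RGB2HSV); m=cv2.inRange(h,(4,150,50),(20,255,255))
n,l,st,ce=cv2.connectedComponentsWithStats(m); i=1+np.argmax(st[1:,4]); print(st[i])
x,y,w,hh=st[i][:4]; x0,y0=max(x-40,0),max(y-40,0); k=c['frame'][y0:y+hh+40,x0:x+w+40]; print('crop',x0,y0,k.shape)
cv2.imwrite('pics/w7c.png',cv2.resize(k,None,fx=4,fy=4,interpolation=cv2.INTER_CUBIC)[:600,:800,::-1])
E
```

```text
9.7667 [0.5082 0.288  0.2123] [-1.571 -0.    -0.979] [0.1 0.5 0.8] 0.085
pred top [211.70160055 169.01223447]
[ 188  129   50   65 2749]
crop 148 89 (145, 130, 3)
```

View pics/w7c.png

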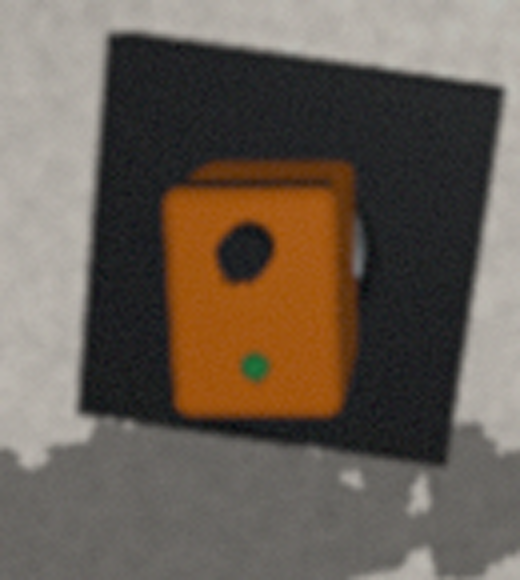

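Gauge top face is centred at about (211.1,163.6), nearly square to the jaws.

Run:
```python
from h import *; import pickle
c=pickle.load(open('w7.pkl','rb'));T=pickle.load(open('c0.pkl','rb'))['top']
f=lambda x,y:(148+(x+.5)/4-.5,89+(y+.5)/4-.5)
q=[(162,185),(335,185),(343,415),(178,415)]
P=np.array([plane(c,*f(*p),.077) for p in q]); m=P.mean(0); print(m.round(4))
e=P-np.roll(P,1,0); print(np.linalg.norm(e,axis=1).round(4),np.degrees(np.arctan2(e[:,1],e[:,0])).round(1))
print(two(c,f(254.5,300),T,(138.9,228.7)))
D=np.array([plane(c,*f(*p),.025) for p in[(110,35),(502,88),(445,463),(80,410)]]); print('dock',D.mean(0).round(4),np.linalg.norm(D-np.roll(D,1,0),axis=1).round(4))
s=monitor.observe();print('jaw',np.degrees(s['tool_rot'][2]),'delta',(m-s['position']).round(4))
```

```text
[0.4992 0.3266 0.077 ]
[0.0461 0.0332 0.046  0.0332] [  34.7  -56.3 -145.4  123.9]
(array([0.49670293, 0.32697229, 0.06582531]), np.float64(0.00032179472406048407))
dock [0.499  0.3267 0.025 ] [0.0885 0.0885 0.0899 0.0888]
jaw -56.11465690583973 delta [-0.009   0.0386 -0.1353]
```

>>> drive_tool(
  steps=[85, -4, 19, 0, 0, 85, -5, 20, 0, 0, 85, 0, 0, -20, 0, 85, 0, 0, -25, 0, 85, 0, 0, -5, 0],
)

```text
clock: 10.18
position: [0.4978, 0.3266, 0.1592]
tool_rot: [-1.575, -0.0, -0.978]
force: [-1.1, -0.5, -0.1]
grip_width: 0.0848
```

>>> drive_tool(
  steps=[85, 0, 0, 0, 0, 85, 0, 0, 0, 0, 85, 0, 0, 0, 0, 85, 0, 0, 0, 0, 85, 0, 0, 0, 0],
)

```text
clock: 10.6
position: [0.4994, 0.3275, 0.1632]
tool_rot: [-1.57, 0.0, -0.979]
force: [0.6, -0.6, -0.5]
grip_width: 0.0852
```

```bash
python3 w.py w8;  python3 - <<'E'
from h import *; import pickle
def led(n,col):
    c=pickle.load(open(n+'.pkl','rb'));h=cv2.cvtColor(c['frame'],cv2.COLOR_RGB2HSV)
    o=cv2.inRange(h,(4,150,50),(20,255,255)); k,l,st,ce=cv2.connectedComponentsWithStats(o);x,y,w,hh=st[1+np.argmax(st[1:,4])][:4]
    m=cv2.inRange(h,(50,90,40),(90,255,255)); z=np.zeros_like(m);z[y:y+hh,x:x+w]=m[y:y+hh,x:x+w];p=np.argwhere(z)[:,::-1]
    print(n,(x,y,w,hh),len(p),p.mean(0)); return c,p.mean(0)
a,ua=led('w7',0);b,ub=led('w8',0)
print('LED',two(a,ua,b,ub),plane(a,*ua,.077),plane(b,*ub,.077)); print('pred top ctr',proj(b,[.4992,.3266,.077]))
E
```

```text
10.65 [0.4993 0.3275 0.163 ] [-1.57  -0.    -0.979] [0.8 0.2 0.7] 0.0852
w7 (np.int32(188), np.int32(129), np.int32(50), np.int32(65)) 21 [211.14285714 180.19047619]
w8 (np.int32(233), np.int32(156), np.int32(54), np.int32(79)) 33 [259.3030303  221.09090909]
LED (array([0.48889651, 0.31995931, 0.07945236]), np.float64(9.019897046236769e-05)) [0.48820502 0.31988326 0.077     ] [0.48804484 0.31942087 0.077     ]
pred top ctr [259.70678912 202.29127241]
```

View pics/w8.png

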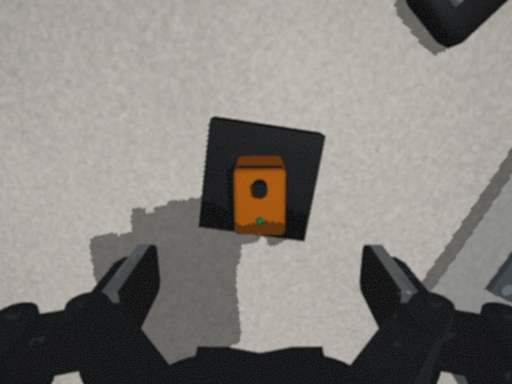

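Gauge top measured at z=0.079 and centred between the jaws (260,201). Descending to grasp.

>>> drive_tool(
  steps=[85, 0, 0, -25, 0, 85, 0, 0, -30, 0, 85, 0, 0, -25, 0, 85, 0, 0, -10, 0, 85, 0, 0, 0, 0],
)

```text
clock: 11.07
position: [0.4981, 0.3269, 0.0706]
tool_rot: [-1.574, -0.0, -0.979]
force: [0.1, -0.2, 0.1]
grip_width: 0.0851
```

>>> drive_tool(
  steps=[85, 0, 0, -10, 0, 85, 0, 0, -8, 0, 85, 0, 0, 0, 0, 60, 0, 0, 0, 0, 45, 0, 0, 0, 0],
  grip_force=50,
)

```text
clock: 11.48
position: [0.4993, 0.3276, 0.0549]
tool_rot: [-1.57, 0.0, -0.979]
force: [0.1, 0.1, 0.9]
grip_width: 0.0637
```

>>> drive_tool(
  steps=[25, 0, 0, 0, 0, 25, 0, 0, 0, 0, 25, 0, 0, 0, 0, 25, 0, 0, 0, 0, 25, 0, 0, 0, 0],
)

```text
clock: 11.9
position: [0.4993, 0.3276, 0.0548]
tool_rot: [-1.57, -0.0, -0.979]
force: [-0.7, -0.8, 6.3]
grip_width: 0.0334
```

>>> drive_tool(
  steps=[25, 0, 0, 5, 0, 25, 0, 0, 20, 0, 25, 0, 0, 30, 0, 25, 0, 0, 30, 0, 25, 0, 0, 30, 0],
)

```text
clock: 12.32
position: [0.4986, 0.3272, 0.1708]
tool_rot: [-1.571, 0.0, -0.979]
force: [0.3, 0.8, -1.8]
grip_width: 0.0332
```

>>> drive_tool(
  steps=[25, 0, 0, 30, 0, 25, 0, 0, 15, 0, 25, 0, 0, 0, 0, 25, 0, 0, 0, 0, 25, 0, 0, 0, 0],
)

```text
clock: 12.73
position: [0.4986, 0.327, 0.2134]
tool_rot: [-1.572, -0.0, -0.979]
force: [0.0, -0.4, -2.1]
grip_width: 0.0333
```

>>> drive_tool(
  steps=[25, 6, -18, 0, 0, 25, 12, -36, 0, 0, 25, 12, -36, 0, 0, 25, 12, -36, 0, 0, 25, 12, -36, 0, 0],
)

```text
clock: 13.15
position: [0.5526, 0.1635, 0.2129]
tool_rot: [-1.573, 0.001, -0.978]
force: [1.2, 1.8, -1.9]
grip_width: 0.0337
```

>>> drive_tool(
  steps=[25, 12, -36, 0, 0, 25, 10, -32, 0, 0, 25, 8, -24, 0, 0, 25, 6, -18, 0, 0, 25, 3, -9, 0, 0],
)

```text
clock: 13.57
position: [0.592, 0.0432, 0.2128]
tool_rot: [-1.573, 0.0, -0.982]
force: [0.7, -0.1, -1.8]
grip_width: 0.0332
```

>>> drive_tool(
  steps=[25, 0, 0, 0, 0, 25, 0, 0, 0, 0, 25, 0, 0, 0, 0, 25, 0, 0, 0, 0, 25, 0, 0, 0, 0],
)

```text
clock: 13.98
position: [0.5917, 0.0476, 0.2143]
tool_rot: [-1.571, 0.0, -0.977]
force: [-0.1, 0.9, -1.5]
grip_width: 0.0336
```

```bash
python3 w.py w9;  python3 - <<'E'
from h import *; import pickle
c=pickle.load(open('w9.pkl','rb')); s=monitor.observe();t=np.array(s['position']);Rt=rot(s['tool_rot'])
h=cv2.cvtColor(c['frame'],cv2.COLOR_RGB2HSV); o=cv2.inRange(h,(4,150,40),(20,255,255)); k,l,st,ce=cv2.connectedComponentsWithStats(o);x,y,w,hh=st[1+np.argmax(st[1:,4])][:4]
m=cv2.inRange(h,(50,90,40),(90,255,255)); z=np.zeros_like(m);z[y:y+hh,x:x+w]=m[y:y+hh,x:x+w];p=np.argwhere(z)[:,::-1]
print((x,y,w,hh),len(p))
if len(p):
    L=plane(c,*p.mean(0),t[2]+.0222); 
    off0=np.array([.4881,.3197])-[.4992,.3266]
    print('LED',L,'gauge centre est (same yaw)',L[:2]-off0,'tcp',t)
E
```

```text
14.0333 [0.5918 0.0474 0.2143] [-1.571  0.    -0.977] [ 0.4  0.5 -2.6] 0.0334
(np.int32(211), np.int32(197), np.int32(98), np.int32(154)) 151
LED [0.58011837 0.03932398 0.23652126] gauge centre est (same yaw) [0.59121837 0.04622398] tcp [0.59179657 0.04738684 0.21432126]
```

>>> drive_tool(
  steps=[25, 2, -11, 0, 0, 25, 2.5, -11, 0, 0, 25, 0, 0, -10, 0, 25, 0, 0, -10, 0, 25, 0, 0, 0, 0],
)

```text
clock: 14.45
position: [0.5955, 0.024, 0.1919]
tool_rot: [-1.573, 0.002, -0.979]
force: [-0.5, -0.5, -1.8]
grip_width: 0.0336
```

>>> drive_tool(
  steps=[25, 0, 0, 0, 0, 25, 0, 0, 0, 0, 25, 0, 0, 0, 0, 25, 0, 0, 0, 0, 25, 0, 0, 0, 0],
)

```text
clock: 14.87
position: [0.5966, 0.0246, 0.1946]
tool_rot: [-1.57, -0.0, -0.978]
force: [-0.7, 0.3, -2.2]
grip_width: 0.0335
```

>>> drive_tool(
  steps=[25, 0, 1, -6, 0, 25, 0, 0, -7, 0, 25, 0, 0, -6, 0, 25, 0, 0, -4, 0, 25, 0, 0, -2, 0],
)

```text
clock: 15.28
position: [0.5961, 0.0254, 0.1682]
tool_rot: [-1.572, 0.001, -0.979]
force: [0.7, 0.3, -1.7]
grip_width: 0.0338
```

>>> drive_tool(
  steps=[25, 0, 0, -3, 0, 25, 0, 0, -3, 0, 25, 0, 0, -3, 0, 25, 0, 0, 0, 0, 25, 0, 0, 0, 0],
)

```text
clock: 15.7
position: [0.5965, 0.0254, 0.1602]
tool_rot: [-1.571, 0.0, -0.979]
force: [0.7, 0.7, -1.6]
grip_width: 0.0335
```

>>> drive_tool(
  steps=[25, 0, 0, 0, 0, 25, 0, 0, 0, 0, 25, 0, 0, 0, 0, 25, 0, 0, 0, 0, 25, 0, 0, 0, 0],
)

```text
clock: 16.12
position: [0.5965, 0.0254, 0.1604]
tool_rot: [-1.571, -0.0, -0.979]
force: [-0.1, 0.3, -2.1]
grip_width: 0.0334
```

```bash
python3 w.py w10;  python3 - <<'E'
from h import *
S=grab_frame('side');s=monitor.observe();t=np.array(s['position']);print(t.round(4),np.abs(s['qd']).max())
print('face ctr pred',proj(S,t+[-.0005,-.001,-.0478]),'bar top pred',proj(S,[.596,.0244,.1]))
b=cv2.resize(S['frame'][110:230,200:310],(660,600*120//120),interpolation=cv2.INTER_CUBIC)[:600]
cv2.imwrite('pics/s10.png',b[:,:,::-1])
E
```

```text
16.1667 [0.5965 0.0254 0.1603] [-1.571 -0.    -0.979] [-0.3 -0.5 -1.2] 0.0334
[0.5965 0.0254 0.1603] 0.0016628077058589413
face ctr pred [251.27467913 182.91630336] bar top pred [251.31203635 187.14490976]
```

View pics/s10.png

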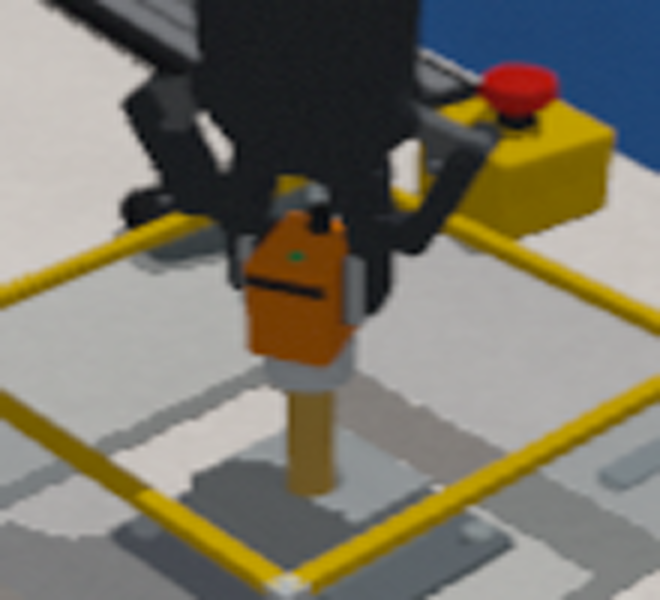

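The snout (column 310) is centred over the bar (column 311), upright, with an estimated gap of about 12.5 mm. I'll lower it 2 mm, then hand in.

>>> drive_tool(
  steps=[25, 0, 0, -1, 0, 25, 0, 0, -1, 0, 25, 0, 0, 0, 0, 25, 0, 0, 0, 0, 25, 0, 0, 0, 0],
)

```text
clock: 16.63
position: [0.5965, 0.0254, 0.1582]
tool_rot: [-1.571, 0.0, -0.979]
force: [0.1, 0.7, -1.5]
grip_width: 0.0333
```

>>> drive_tool(
  steps=[25, 0, 0, 0, 0, 25, 0, 0, 0, 0, 25, 0, 0, 0, 0, 25, 0, 0, 0, 0, 25, 0, 0, 0, 0],
)

```text
clock: 17.05
position: [0.5965, 0.0254, 0.1583]
tool_rot: [-1.571, 0.0, -0.979]
force: [0.1, -0.5, -2.2]
grip_width: 0.0337
```

Run:
```python
from h import *
s=monitor.observe();print(s['clock'],np.round(s['position'],4),np.round(s['tool_rot'],3),np.round(s['force'],1),s['grip_width'],np.abs(s['qd']).max())
print(workorder.job_done())
```

```text
17.05 [0.5965 0.0254 0.1583] [-1.571  0.    -0.979] [ 0.1 -0.5 -2.2] 0.03371395503545805 0.0020944252814574875
the job is handed in; nothing more can be done
None
```

The brass bar is fully down in the socket and released. The gauge head was handed in held upright over it, at 17 s of the 72 s allowed; `job_done` gives no verdict.

**Bar:** it touched the socket floor at the predicted height (about 10 N of contact). After release, the wrist view showed its top where a fully seated bar should be.

**Gauge head:** at hand-in the arm was still, with no tilt in the tool and the grip at 33.5 mm. The face was about 10.5 mm above the bar's top, worked out from the tool height and the face's offset at the grasp rather than measured directly. In the side view, taken just before the last 2 mm down, the snout was centred over the bar to about 1 mm.

**What disagreed:**
- **Top camera:** it read about 3 mm low in x compared with the wrist camera. That put the gauge's top at 66 mm when I combined the two views, against the 77 mm expected. Two wrist views gave 79 mm, so I went with the wrist camera.
- **Socket mouth:** the views put it 38 to 42 mm high against the stated 45 mm. I used 45 mm, and the floor contact agreed with it.

I saw no contact with the guard or the other objects in the force readings or pictures, but I did not re-measure where the other objects stand at the end.

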